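Fit the handwheel to the bench press and wind it down

ROBOT

A 7-joint arm with a two-finger parallel gripper is mounted at the origin on the work surface. World frame = base frame: x ahead of the robot, y to its left, z up, the work surface at z = 0. Lengths are in m, angles in rad, forces in N, time in s.
With the tool pointing down it reaches from about 0.425 to 1.025 m from the base axis. Payload 9.4 kg.
Tool frame: the origin (TCP) lies at the very end of the fingers, on their centre line; the grasp point (between the pads) lies 19 mm behind it; z points along the fingers, y is the line along which they close (so a half turn about z gives the same grasp; the last joint's range is limited). The gripper opens to 93 mm and grips with 3 to 60 N. Pads are 15 mm wide; open, the fingers measure 128 mm over their backs; the gripper's body (75 mm by 188 mm) begins 65 mm behind the grasp point.
Start: joints at [1.213, 0.599, -0.003, 1.599, 0.002, 0.943, -0.08], TCP at [0.201, -0.697, 0.219] pointing down, gripper open.
Joint ranges: [-2.57, 2.57], [-0.35, 1.97], [-1.29, 1.29], [0.11, 2.56], [-1.05, 4.19], [0.11, 1.86], [-2.63, 2.63]. Speed limits (rad/s): [2.22, 2.22, 3.01, 3.01, 3.14, 3.14, 3.14].

INTERFACE

Orientations are given as [roll, pitch, yaw] about the fixed x, y, z axes, in that order (R = Rz(yaw) Ry(pitch) Rx(roll)).
In Python, from plant import ctrl gives the robot as it stands.
- The arm moves only by the tool apply_moves, never from a script. Its argument "deltas" is a list of rows, each an object of numbers: "jaw": the closure, from 0 (fully open) to 1 (shut); "x", "y", "z": the shift along the tool's x, y, z as a fraction of full scale; "turn": the turn about the tool's z as a fraction of full scale. In form: [{"jaw": .., "x": .., "y": .., "z": .., "turn": ..}, ...]. A call has 1 to 8 rows; each row shifts and turns the commanded pose from where the row before left it, along the tool's axes as they then stand; what a row does not reach is not made up. Full scale, the value 1, is 0.4 m for a shift and 5 degrees for a turn. A row lasts 1/8 s, in which the tool goes at most 62.5 mm and 10.7 degrees, less where a joint would pass 70% of its speed; a pose out of reach is approached as far as the arm can. A call with a number of a shift or a turn outside -1 to 1 is refused whole. A call with a gripper value outside its range is refused whole. The fingers move at their own pace and stop on an object; "force" is the grip in N (left out, the last holds). Time passes only in rows, so rows that do not move let the fingers close. It gives the time, the measured TCP pose, the force, the opening and the grip force at its end, in the units of the state.
- ctrl.observe(): the state, without advancing time (a new reading comes with each control period).
- ctrl.camera(name): name is "scene" or "top" or "wrist"; returns a dict with "color" (400x640x3 uint8, red, green, blue), "mtx" (3x3 intrinsics, pixels), "world_to_cam" (4x4, takes a point from world to camera coordinates). Camera axes: x right, y down, z forward; pixel columns grow to the right and rows downward; lengths in m; the calibration is good to about 2 mm. A picture is of the moment at which its call begins. There is no depth.
- ctrl.job_done(): hands the job in; it is judged then, once.
The state is a dict: "time_s": time; "joint_positions": joint angles; "dq": joint speeds; "joint_torque": joint torques, N m; "tool_pos": TCP position; "ee_rot": TCP orientation; "ft_force": force on the tool from outside, world axes, zero at the start; "ft_torque": the same for the moment, N m; "grip_width": finger opening in m; "grasp_force": force on a finger pad.
Only numpy, scipy, OpenCV 4.12 (cv2) and the standard library are available. Lean on these libraries where they do the work, as an engineer would, in place of code of your own. Each camera call takes 0.05 s, during which the arm holds its last target. There are 200 camera calls.

TASK

Put the loose handwheel on the square top of the green press's screw, fully home on the collar under the square, and only then wind it clockwise until the ram is down on the ornament in the die. Leave the wheel fitted, and leave the pen pot, stapler, bottle and tray of ornaments where they are, standing as they were.

Things in the scene. Friction and masses are not known exactly. Their poses are not given: they have to be found in the camera images.
- press: Green C-frame bench screw press, fixed. Origin: on the bench under the vertical screw axis; z up. Throat opens to its own -x; base 215 x 110 x 22 mm reaches 65 mm before and 150 mm behind the origin; column 52 x 56 mm at x +102 mm. Overarm top 182 mm high, bronze nut round the screw up to 192 mm, above that only the screw.
- shoulder (a point): On the screw axis, top face of the steel collar (30 mm diameter) that the wheel's hub must sit on; 212 mm above the bench when ram reads 0, sinking with the screw. A steel square 14 x 14 mm, 22 mm tall, stands on it. These axes are the press's and do NOT turn with the screw: the square's angle about the vertical differs every time, is not reported and must be seen or felt.
- screw_tip (a point): On the screw axis, tip of the round pilot stub on the square: 13.4 mm diameter for 4.5 mm, then tapering to 9 mm, 8 mm tall; 30 mm above the shoulder; axes as the shoulder's. With the stub in the bore the hub rests on the square's top; leaned on (6 N) and turned, it drops 22 mm once bore and square agree within 5 degrees (each 90). If the corners catch and drive the screw, rock back.
- ram (a joint): Ram position, m: 0 top of travel, growing downward, 0.014 = punch on the ornament in the die, a solid stop. Starts at 0.0027 to 0.0103. Moves only with the screw: clockwise seen from above is down, 30 mm per turn. The screw turns stiffly (0.25 N m) and stays where left; the hub sliding lightly on the square's top does not turn it. Should still read below 0.012 when the wheel comes home.
- wheel: Loose handwheel, about 0.5 kg, flat on the bench, knob up. Origin: centre of the hub's underside, z up. Steel octagonal hub 32 mm across flats, 48 mm tall, 15.2 mm square through bore; bore sides and four hub flats face its own +-x, +-y, the other flats lie at 45 degrees. Three 10 mm spokes at 60, 180, 300 degrees from x; black rim, 160 mm outer diameter, 14 mm thick; both at most 21 mm high.
- hub_top (a point): Centre of the top face of the wheel's hub, 48 mm above its origin, axes as the wheel's. The upper 27 mm of the hub stand clear above rim and spokes and can be gripped from above.
- crank_knob (a point): Top of the red crank knob that stands on the wheel's rim at its -x, 73 mm from the axis; 22 mm diameter, 64 mm above the hub's underside, fixed to the rim (does not spin).
- pen_pot: Bystander: orange pot with three pens, 72 mm diameter, 90 mm tall (pens 140 mm); origin under its centre.
- stapler: Bystander: black stapler, 130 x 34 x 51 mm, long side along its x; origin under its centre.
- bottle: Bystander: clear bottle with red cap, 64 mm diameter, 160 mm tall; origin under its centre.
- tray: Bystander: small red open tray of gilt ornaments, 110 x 85 x 25 mm; origin under its centre.
Things that resemble listed ones, but are neither listed nor needed, are in the scene too. What is shaped like the wheel but blue or yellow is not meant.

How it is judged:
By the outcome, as a careful person would: the job done as asked, in the order asked, and still so for the second after the job is handed in, with the robot touching nothing.
It also fails if it takes over 72 s, if anything falls off the work surface, if the arm or the gripper's body presses on something with over 40 N, if the wrist force passes 120 N, or if a joint passes its speed limit or range.

## Working session

There is one attempt and no reset: what is moved stays moved. The work goes in short steps, Python scripts to look and compute and a tool call to move; the robot and the scene stay as the last step left them, time stands still between calls to the robot, and variables do not carry over. Pictures are saved under pics/ and viewed, at most 10 in all, crops included, and the job is handed in when it is done.

Besides the shell and the picture viewer there is one more tool, called after "Call:" as name([rows], argument=value, ...), one row to a line, values as JSON. apply_moves: Moves the arm, as the interface text tells. Its arguments: {"type":"object","properties":{"deltas":{"type":"array"},"force":{"type":"number"}},"required":["deltas"]}

```bash
ls; mkdir -p pics; python3 - <<'E'
from plant import ctrl
import cv2,numpy as np
s=ctrl.observe();print({k:np.round(v,3).tolist() for k,v in s.items()})
for n in("scene","top"):
    c=ctrl.camera(n);cv2.imwrite(f"pics/{n}0.png",c["color"][:,:,::-1]);print(n,c["mtx"].round(1).tolist(),c["world_to_cam"].round(4).tolist())
E
```

```text
pics
{'time_s': 0.0, 'joint_positions': [1.213, 0.6, -0.003, 1.6, 0.002, 0.943, -0.08], 'dq': [0.002, 0.0, -0.0, 0.002, 0.001, 0.0, 0.0], 'joint_torque': [0.0, -76.51, 1.498, -25.236, -0.052, 0.017, 0.0], 'tool_pos': [0.201, -0.696, 0.218], 'ee_rot': [-3.14, 0.0, 0.281], 'ft_force': [-0.697, -0.816, -0.016], 'ft_torque': [-0.07, -0.023, 0.003], 'grasp_force': 0.0, 'grip_width': 0.093}
scene [[422.0, 0.0, 317.6], [0.0, 422.0, 200.5], [0.0, 0.0, 1.0]] [[0.6901, 0.7235, 0.0173, -0.3847], [0.5646, -0.5233, -0.6382, -0.198], [-0.4527, 0.4502, -0.7697, 1.5498], [0.0, 0.0, 0.0, 1.0]]
top [[512.2, 0.0, 318.6], [0.0, 512.2, 204.6], [0.0, 0.0, 1.0]] [[-0.017, -0.9995, 0.0283, -0.0136], [-0.996, 0.0144, -0.0877, 0.5352], [0.0872, -0.0297, -0.9957, 1.395], [0.0, 0.0, 0.0, 1.0]]
```

View pics/scene0.png

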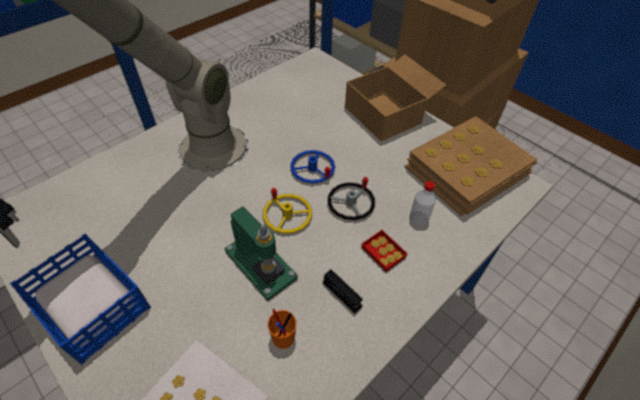

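View pics/top0.png

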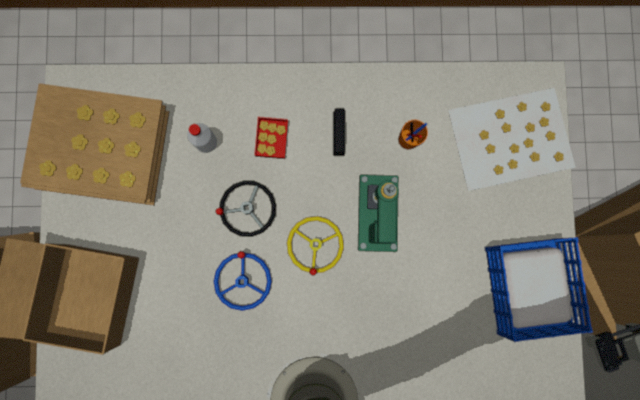

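The top view shows the black wheel's hub at about (248,208) with its red knob at (220,211). The press's screw is at about (389,190), with the column toward the robot. The yellow and blue wheels are decoys. Next I measure both by casting rays.

```bash
cat > h.py <<'E'
from plant import ctrl
import cv2,numpy as np
def ray(c,u,v):
    M=c["world_to_cam"];R=M[:3,:3];o=-R.T@M[:3,3]
    d=R.T@np.linalg.solve(c["mtx"],[u,v,1.]);return o,d
def plane(c,u,v,z):
    o,d=ray(c,u,v);return o+d*(z-o[2])/d[2]
def proj(c,p):
    M=c["world_to_cam"];q=c["mtx"]@(M[:3,:3]@np.asarray(p)+M[:3,3]);return q[:2]/q[2]
def tri(c1,a,c2,b):
    o1,d1=ray(c1,*a);o2,d2=ray(c2,*b)
    t=np.linalg.lstsq(np.c_[d1,-d2],o2-o1,rcond=None)[0]
    p,q=o1+t[0]*d1,o2+t[1]*d2;return (p+q)/2,np.linalg.norm(p-q)
def deltas(target,yawdeg=None):
    "world shift and turn -> tool-axis fractions"
    s=ctrl.observe();from scipy.spatial.transform import Rotation as Ro
    R=Ro.from_euler("xyz",s["ee_rot"]);d=R.inv().apply(np.asarray(target)-s["tool_pos"])
    return d/0.4
E
python3 - <<'E'
from h import *
t=ctrl.camera("top");s=ctrl.camera("scene")
hsv=cv2.cvtColor(t["color"],cv2.COLOR_RGB2HSV)
# black rim in top
m=((hsv[...,2]<60)).astype(np.uint8);m[:175]=0;m[240:]=0;m[:,:214]=0;m[:,282:]=0
ys,xs=np.nonzero(m);(e,ax,an)=cv2.fitEllipse(cv2.findNonZero(cv2.morphologyEx(m,cv2.MORPH_CLOSE,np.ones((3,3))))[:, :].astype(np.float32))
(cx,cy),r=cv2.minEnclosingCircle(cv2.findNonZero(m));print("rim",cx,cy,r,plane(t,cx,cy,.021),r*1.33/512)
red=cv2.inRange(hsv,(0,150,80),(8,255,255))|cv2.inRange(hsv,(172,150,80),(180,255,255))
n,l,st,ce=cv2.connectedComponentsWithStats(red)
for i in range(1,n):
    if st[i,4]>8:print("red",ce[i].round(1),st[i,4],plane(t,*ce[i],.06).round(4))
g=cv2.inRange(hsv,(60,80,30),(95,255,255));n,l,st,ce=cv2.connectedComponentsWithStats(g)
i=1+st[1:,4].argmax();print("green",cv2.minAreaRect(cv2.findNonZero((l==i).astype(np.uint8))),st[i])
A=cv2.resize(t["color"][165:265,200:300],(400,400),interpolation=cv2.INTER_CUBIC)
B=cv2.resize(t["color"][165:265,330:430],(400,400),interpolation=cv2.INTER_CUBIC)
cv2.imwrite("pics/crop1.png",np.hstack([A,B])[:,:,::-1])
A=cv2.resize(s["color"][165:245,310:390],(400,400),interpolation=cv2.INTER_CUBIC)
B=cv2.resize(s["color"][200:300,215:315],(400,400),interpolation=cv2.INTER_CUBIC)
cv2.imwrite("pics/crop2.png",np.hstack([A,B])[:,:,::-1])
E
python3 -c "
import cv2,numpy as np
a=cv2.imread('pics/crop1.png');b=cv2.imread('pics/crop2.png');cv2.imwrite('pics/m.png',cv2.resize(np.vstack([a,b]),(600,600)))"
```

```text
rim 247.5 208.0 28.218000411987305 [0.52862968 0.17440706 0.021     ] 0.0733006651327014
red [273.1 138.3] 599 [0.7149 0.0998 0.06  ]
red [194.2 129.3] 92 [0.7418 0.3133 0.06  ]
red [418.9 135.7] 15 [ 0.7176 -0.2997  0.06  ]
red [219. 211.] 34 [0.5185 0.2464 0.06  ]
red [240.9 254.3] 35 [0.4018 0.1882 0.06  ]
red [312.9 271.4] 31 [ 0.3533 -0.0028  0.06  ]
green ((377.801513671875, 212.7185516357422), (37.771305084228516, 75.02418518066406), 1.060911774635315) [ 359  175   39   76 2205]
```

View pics/m.png

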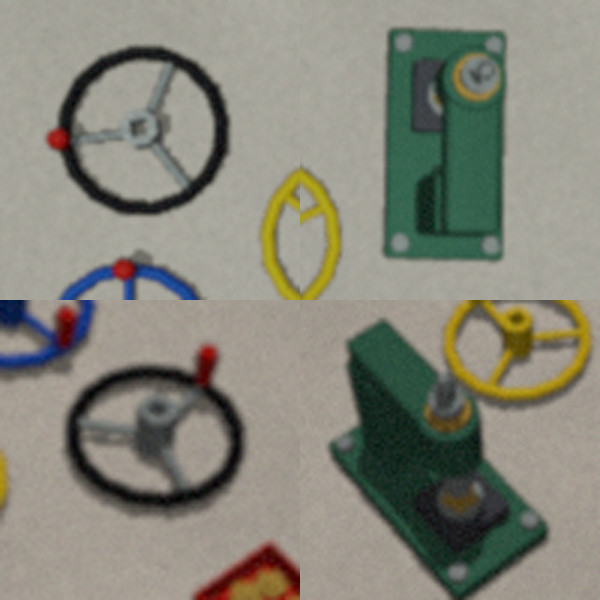

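The crops show the hub at about (247,208) with its knob toward +y, and the press with its nut around (389,190) in the top view and (264,236) in the scene view. Next I triangulate the screw and plan the approach rows.

```bash
cat >> h.py <<'E'
def rows(target,turn_deg,n,jaw=0,yaw0=None,p0=None):
    "n rows from the pose, straight line in world, tool down, turn_deg about tool z"
    s=ctrl.observe();p=np.array(s["tool_pos"] if p0 is None else p0);yaw=s["ee_rot"][2] if yaw0 is None else np.deg2rad(yaw0)
    tgt=np.asarray(target,float);t=turn_deg/n/5
    for k in range(n):
        w=(tgt-p)/(n-k);c,q=np.cos(yaw),np.sin(yaw)
        ax=np.array([[c,q,0],[q,-c,0],[0,0,-1]])   # rows: tool x,y,z in world
        d=np.round(ax@w/.4,3);p=p+ax.T@d*.4;yaw-=np.deg2rad(5*round(t,3))
        print('{"jaw":%g,"x":%g,"y":%g,"z":%g,"turn":%g},'%(jaw,*d,round(t,3)))
    print("end",p.round(4),np.rad2deg(yaw).round(1))
    return p,np.rad2deg(yaw)
E
python3 - <<'E'
from h import *
t=ctrl.camera("top");s=ctrl.camera("scene")
for n,c,box in(("top",t,(375,405,175,205)),("scene",s,(245,285,215,255))):
    h=cv2.cvtColor(c["color"],cv2.COLOR_RGB2HSV);m=cv2.inRange(h,(10,90,80),(28,255,255))
    b=np.zeros_like(m);b[box[2]:box[3],box[0]:box[1]]=1;q=cv2.findNonZero(m*b)
    (x,y),r=cv2.minEnclosingCircle(q);print(n,len(q),x,y,r,plane(c,x,y,.192))
print(tri(t,(389,190),s,(264,236)),"tip",tri(t,(390.5,188),s,(263.7,225.7)))
print("bolts yaw",[plane(t,*b,.022).round(4) for b in((364.3,179.5),(394.8,180),(363.3,246),(394,246.5))])
p,y=rows((.5,-.35,.42),-40,8); p,y=rows((.53,.174,.25),-87,18,.4,y,p)
E
```

```text
top 58 384.6434326171875 193.12295532226562 10.393716812133789 [ 0.5461422  -0.17968883  0.192     ]
scene 234 271.20587158203125 227.7941131591797 18.09370994567871 [ 0.54561967 -0.15804418  0.192     ]
(array([ 0.55396254, -0.18944248,  0.19468548]), np.float64(0.0018756006370461472)) tip (array([ 0.55400534, -0.18621714,  0.23558122]), np.float64(0.0018981981867904375))
bolts yaw [array([ 0.6036, -0.151 ,  0.022 ]), array([ 0.6011, -0.2365,  0.022 ]), array([ 0.4186, -0.1437,  0.022 ]), array([ 0.4158, -0.2287,  0.022 ])]
{"jaw":0,"x":0.12,"y":-0.078,"z":-0.063,"turn":-1},
{"jaw":0,"x":0.126,"y":-0.067,"z":-0.063,"turn":-1},
{"jaw":0,"x":0.132,"y":-0.056,"z":-0.063,"turn":-1},
{"jaw":0,"x":0.136,"y":-0.045,"z":-0.063,"turn":-1},
{"jaw":0,"x":0.139,"y":-0.032,"z":-0.063,"turn":-1},
{"jaw":0,"x":0.142,"y":-0.02,"z":-0.063,"turn":-1},
{"jaw":0,"x":0.143,"y":-0.008,"z":-0.063,"turn":-1},
{"jaw":0,"x":0.143,"y":0.004,"z":-0.063,"turn":-1},
end [ 0.5    -0.3498  0.4199] 56.1
{"jaw":0.4,"x":0.063,"y":-0.037,"z":0.024,"turn":-0.967},
{"jaw":0.4,"x":0.066,"y":-0.032,"z":0.024,"turn":-0.967
[... 248 characters left out ...]
0.073,"y":-0.002,"z":0.023,"turn":-0.967},
{"jaw":0.4,"x":0.073,"y":0.004,"z":0.024,"turn":-0.967},
{"jaw":0.4,"x":0.072,"y":0.01,"z":0.023,"turn":-0.967},
{"jaw":0.4,"x":0.071,"y":0.016,"z":0.024,"turn":-0.967},
{"jaw":0.4,"x":0.069,"y":0.022,"z":0.023,"turn":-0.967},
{"jaw":0.4,"x":0.067,"y":0.028,"z":0.024,"turn":-0.967},
{"jaw":0.4,"x":0.065,"y":0.034,"z":0.023,"turn":-0.967},
{"jaw":0.4,"x":0.062,"y":0.039,"z":0.024,"turn":-0.967},
{"jaw":0.4,"x":0.058,"y":0.044,"z":0.023,"turn":-0.967},
{"jaw":0.4,"x":0.054,"y":0.048,"z":0.024,"turn":-0.967},
{"jaw":0.4,"x":0.05,"y":0.053,"z":0.023,"turn":-0.967},
{"jaw":0.4,"x":0.046,"y":0.057,"z":0.024,"turn":-0.967},
end [0.53   0.1738 0.2499] 143.1
```

Call:
apply_moves([
  {"jaw":0,"x":0.12,"y":-0.078,"z":-0.063,"turn":-1},
  {"jaw":0,"x":0.126,"y":-0.067,"z":-0.063,"turn":-1},
  {"jaw":0,"x":0.132,"y":-0.056,"z":-0.063,"turn":-1},
  {"jaw":0,"x":0.136,"y":-0.045,"z":-0.063,"turn":-1},
  {"jaw":0,"x":0.139,"y":-0.032,"z":-0.063,"turn":-1},
  {"jaw":0,"x":0.142,"y":-0.02,"z":-0.063,"turn":-1},
  {"jaw":0,"x":0.143,"y":-0.008,"z":-0.063,"turn":-1},
  {"jaw":0,"x":0.143,"y":0.004,"z":-0.063,"turn":-1},
])

```text
time_s: 1.3
tool_pos: [0.5006, -0.3488, 0.421]
ee_rot: [3.141, 0.0, 0.982]
ft_force: [1.0, -0.1, 0.3]
grip_width: 0.0932
grasp_force: 0.0
```

```bash
python3 - <<'E'
from h import *
s=ctrl.observe();print(s["tool_pos"],s["ee_rot"],np.round(s["joint_positions"],2))
c=ctrl.camera("wrist");M=c["world_to_cam"];R=M[:3,:3];print("cam at",-R.T@M[:3,3],"fwd",R[2],"right",R[0],c["mtx"][0])
print("tip proj",proj(c,(.554,-.19,.236)))
rows((.54,-.19,.40),-40,8)
E
```

```text
[ 0.50062659 -0.34875351  0.42103137] [3.14121009e+00 2.13694801e-04 9.81687909e-01] [ 0.7   0.31 -0.26  1.59  0.08  1.25 -0.16]
cam at [ 0.53655454 -0.29285599  0.58546631] fwd [-0.13445609 -0.20192954 -0.97012681] right [ 8.31031306e-01 -5.56225322e-01  5.99000663e-04] [295.90657859   0.         315.83341586]
tip proj [275.6287401   28.14530254]
{"jaw":0,"x":0.045,"y":-0.017,"z":0.008,"turn":-1},
{"jaw":0,"x":0.047,"y":-0.013,"z":0.008,"turn":-1},
{"jaw":0,"x":0.048,"y":-0.009,"z":0.008,"turn":-1},
{"jaw":0,"x":0.048,"y":-0.005,"z":0.007,"turn":-1},
{"jaw":0,"x":0.048,"y":-0.001,"z":0.008,"turn":-1},
{"jaw":0,"x":0.048,"y":0.004,"z":0.007,"turn":-1},
{"jaw":0,"x":0.048,"y":0.008,"z":0.008,"turn":-1},
{"jaw":0,"x":0.047,"y":0.011,"z":0.007,"turn":-1},
end [ 0.5398 -0.19    0.4002] 97.0
```

```bash
python3 - <<'E'
from h import *
rows((.555,-.255,.26),-40,8)
E
```

```text
{"jaw":0,"x":0.031,"y":-0.002,"z":0.051,"turn":-1},
{"jaw":0,"x":0.031,"y":0.001,"z":0.051,"turn":-1},
{"jaw":0,"x":0.031,"y":0.003,"z":0.052,"turn":-1},
{"jaw":0,"x":0.03,"y":0.006,"z":0.051,"turn":-1},
{"jaw":0,"x":0.03,"y":0.008,"z":0.052,"turn":-1},
{"jaw":0,"x":0.029,"y":0.011,"z":0.051,"turn":-1},
{"jaw":0,"x":0.027,"y":0.013,"z":0.052,"turn":-1},
{"jaw":0,"x":0.026,"y":0.016,"z":0.051,"turn":-1},
end [ 0.5549 -0.2551  0.2602] 97.0
```

Call:
apply_moves([
  {"jaw":0,"x":0.031,"y":-0.002,"z":0.051,"turn":-1},
  {"jaw":0,"x":0.031,"y":0.001,"z":0.051,"turn":-1},
  {"jaw":0,"x":0.031,"y":0.003,"z":0.052,"turn":-1},
  {"jaw":0,"x":0.03,"y":0.006,"z":0.051,"turn":-1},
  {"jaw":0,"x":0.03,"y":0.008,"z":0.052,"turn":-1},
  {"jaw":0,"x":0.029,"y":0.011,"z":0.051,"turn":-1},
  {"jaw":0,"x":0.027,"y":0.013,"z":0.052,"turn":-1},
  {"jaw":0,"x":0.026,"y":0.016,"z":0.051,"turn":-1},
])

```text
time_s: 2.35
tool_pos: [0.5488, -0.2649, 0.2548]
ee_rot: [-3.142, 0.0, 1.679]
ft_force: [-0.9, 0.4, 0.3]
grip_width: 0.0929
grasp_force: 0.0
```

```bash
python3 - <<'E'
from h import *
c=ctrl.camera("wrist");np.savez("press1.npz",color=c["color"],mtx=c["mtx"],w=c["world_to_cam"])
u,v=proj(c,(.554,-.19,.236));print(u,v)
u,v=int(u),int(v);r=50;x0=max(u-r,0);y0=max(v-r,0);print(x0,y0)
cv2.imwrite("pics/press1.png",cv2.resize(c["color"][y0:y0+2*r,x0:x0+2*r],(600,600),interpolation=cv2.INTER_CUBIC)[:,:,::-1])
E
```

```text
339.89806664651456 108.60808914430972
289 58
```

View pics/press1.png

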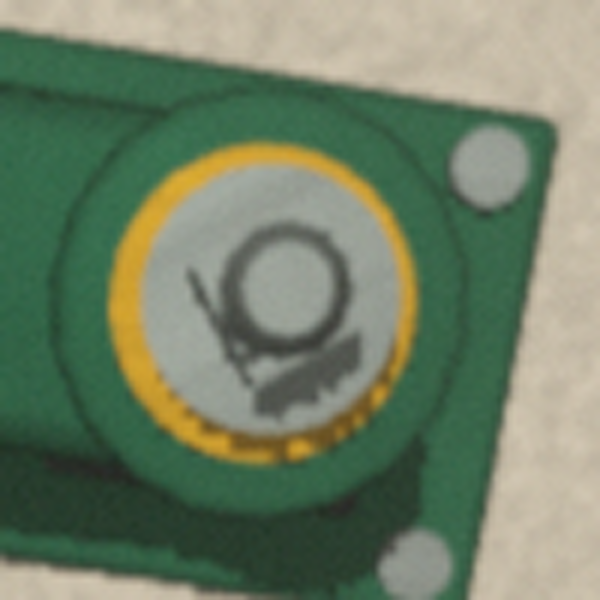

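The stub is at about px (337,105). The visible edges of the square run from crop (190,272) to (250,385) and from (262,385) to (355,340), and they are perpendicular to within 2 degrees. Next I convert these to world coordinates.

```bash
python3 - <<'E'
from h import *
d=np.load("press1.npz");c=dict(mtx=d["mtx"],world_to_cam=d["w"])
f=lambda a,z:plane(c,289+a[0]/6-.4,58+a[1]/6-.4,z)
for a,b in(((190,272),(250,385)),((262,385),(355,340))):
    w=f(b,.22)-f(a,.22);print("edge yaw",np.degrees(np.arctan2(w[1],w[0])),np.linalg.norm(w))
# collar ellipse/fit: grey boundary inside the bronze
h=cv2.cvtColor(d["color"],cv2.COLOR_RGB2HSV);m=cv2.inRange(h,(12,120,60),(32,255,255));b=np.zeros_like(m);b[75:140,300:365]=255
q=cv2.findNonZero(m&b);(x,y),r=cv2.minEnclosingCircle(q);print("nut",x,y,r,plane(c,x,y,.192))
for z in(.234,.238):print("tip",z,f((289,284),z))
for z in(.204,.208):
    print("collar",z,f((271,299),z),np.linalg.norm(f((142,299),z)-f((401,299),z)))
t=ctrl.camera("top")
E
python3 - <<'E'
from h import *
rows((.53,.174,.22),-46.8,10,.4)
E
```

```text
edge yaw -54.635352124796476 0.013506008718928552
edge yaw 31.50143662040316 0.011080424527534318
nut 332.5 108.11538696289062 26.688358306884766 [ 0.55178771 -0.18829462  0.192     ]
tip 0.234 [ 0.55200966 -0.18801049  0.234     ]
tip 0.238 [ 0.55175937 -0.18822853  0.238     ]
collar 0.204 [ 0.55201171 -0.18826281  0.204     ] 0.03016309833885334
collar 0.208 [ 0.55179627 -0.18844577  0.208     ] 0.029602617012866064
{"jaw":0.4,"x":0.109,"y":0.007,"z":0.008,"turn":-0.936},
{"jaw":0.4,"x":0.108,"y":0.016,"z":0.008,"turn":-0.936},
{"jaw":0.4,"x":0.107,"y":0.025,"z":0.008,"turn":-0.936},
{"jaw":0.4,"x":0.104,"y":0.034,"z":0.009,"turn":-0.936},
{"jaw":0.4,"x":0.101,"y":0.042,"z":0.008,"turn":-0.936},
{"jaw":0.4,"x":0.097,"y":0.05,"z":0.009,"turn":-0.936},
{"jaw":0.4,"x":0.093,"y":0.058,"z":0.008,"turn":-0.936},
{"jaw":0.4,"x":0.088,"y":0.065,"z":0.009,"turn":-0.936},
{"jaw":0.4,"x":0.082,"y":0.073,"z":0.008,"turn":-0.936},
{"jaw":0.4,"x":0.077,"y":0.079,"z":0.009,"turn":-0.936},
end [0.53   0.1742 0.22  ] 143.0
```

Call:
apply_moves([
  {"jaw":0.4,"z":-0.12},
  {"jaw":0.4,"x":0.109,"y":0.007,"z":0.008,"turn":-0.936},
  {"jaw":0.4,"x":0.108,"y":0.016,"z":0.008,"turn":-0.936},
  {"jaw":0.4,"x":0.107,"y":0.025,"z":0.008,"turn":-0.936},
  {"jaw":0.4,"x":0.104,"y":0.034,"z":0.009,"turn":-0.936},
  {"jaw":0.4,"x":0.101,"y":0.042,"z":0.008,"turn":-0.936},
  {"jaw":0.4,"x":0.097,"y":0.05,"z":0.009,"turn":-0.936},
  {"jaw":0.4,"x":0.093,"y":0.058,"z":0.008,"turn":-0.936},
])

```text
$.deltas[0]: bad value
```

```bash
python3 - <<'E'
from h import *
s=ctrl.observe();y=np.degrees(s["ee_rot"][2]);print(s["tool_pos"],y,np.round(s["joint_positions"],2))
c=ctrl.camera("wrist");np.savez("wh1.npz",color=c["color"],mtx=c["mtx"],w=c["world_to_cam"])
u,v=proj(c,(.5286,.1744,.048));print(u,v)
rows((.545,.12,.16),-(143-y),3,.4)
E
```

```text
[ 0.54827832 -0.26358644  0.25355444] 96.23534836612933 [ 0.65  0.45 -0.42  1.82  0.23  0.92  0.24]
347.94758841548924 -297.39974898431944
{"jaw":0.4,"x":0.319,"y":0.031,"z":0.079,"turn":-3.118},
{"jaw":0.4,"x":0.299,"y":0.115,"z":0.079,"turn":-3.118},
{"jaw":0.4,"x":0.257,"y":0.192,"z":0.079,"turn":-3.118},
end [0.545 0.12  0.16 ] 142.8
```

All keys are needed in every row, so I resend.

Call:
apply_moves([
  {"jaw":0.4,"x":0,"y":0,"z":-0.12,"turn":0},
  {"jaw":0.4,"x":0.109,"y":0.007,"z":0.008,"turn":-0.936},
  {"jaw":0.4,"x":0.108,"y":0.016,"z":0.008,"turn":-0.936},
  {"jaw":0.4,"x":0.107,"y":0.025,"z":0.008,"turn":-0.936},
  {"jaw":0.4,"x":0.104,"y":0.034,"z":0.009,"turn":-0.936},
  {"jaw":0.4,"x":0.101,"y":0.042,"z":0.008,"turn":-0.936},
  {"jaw":0.4,"x":0.097,"y":0.05,"z":0.009,"turn":-0.936},
  {"jaw":0.4,"x":0.093,"y":0.058,"z":0.008,"turn":-0.936},
])

```text
time_s: 3.5
tool_pos: [0.5372, 0.0416, 0.2815]
ee_rot: [3.141, 0.002, 2.248]
ft_force: [0.3, -0.0, -0.5]
grip_width: 0.0558
grasp_force: 0.0
```

```bash
python3 - <<'E'
from h import *
s=ctrl.observe();y=np.degrees(s["ee_rot"][2]);print(s["tool_pos"],y,np.round(s["joint_positions"],2))
# camera sits 66 mm along tool x; want it above the hub at yaw 143
a=np.radians(143);print("target",.5286-.05*np.cos(a),.1744-.05*np.sin(a))
rows((.5286-.05*np.cos(a),.1744-.05*np.sin(a),.16),-(143-y),4,.4)
E
```

```text
[0.5372333  0.04160139 0.28151014] 128.78983996549312 [ 0.3   0.36 -0.65  1.93  0.27  0.94  0.2 ]
target 0.5685317755023647 0.1443092488423976
{"jaw":0.4,"x":0.038,"y":0.055,"z":0.076,"turn":-0.711},
{"jaw":0.4,"x":0.034,"y":0.058,"z":0.076,"turn":-0.711},
{"jaw":0.4,"x":0.031,"y":0.06,"z":0.076,"turn":-0.711},
{"jaw":0.4,"x":0.027,"y":0.061,"z":0.076,"turn":-0.711},
end [0.5683 0.1443 0.1599] 143.0
```

Call:
apply_moves([
  {"jaw":0.4,"x":0.038,"y":0.055,"z":0.076,"turn":-0.711},
  {"jaw":0.4,"x":0.034,"y":0.058,"z":0.076,"turn":-0.711},
  {"jaw":0.4,"x":0.031,"y":0.06,"z":0.076,"turn":-0.711},
  {"jaw":0.4,"x":0.027,"y":0.061,"z":0.076,"turn":-0.711},
  {"jaw":0.4,"x":0,"y":0,"z":0,"turn":0},
])

```text
time_s: 4.12
tool_pos: [0.5677, 0.1449, 0.1577]
ee_rot: [-3.14, -0.002, 2.497]
ft_force: [-1.2, 0.3, 0.4]
grip_width: 0.0558
grasp_force: 0.0
```

```bash
python3 - <<'E'
from h import *
s=ctrl.observe();y=np.degrees(s["ee_rot"][2]);print(s["tool_pos"],y)
c=ctrl.camera("wrist");np.savez("wh1.npz",color=c["color"],mtx=c["mtx"],w=c["world_to_cam"])
u,v=proj(c,(.5286,.1744,.048));print(u,v)
u,v=int(u),int(v);r=50;x0=max(u-r,0);y0=max(v-r,0);print(x0,y0)
cv2.imwrite("pics/wh1.png",cv2.resize(c["color"][y0:y0+2*r,x0:x0+2*r],(600,600),interpolation=cv2.INTER_CUBIC)[:,:,::-1])
h=cv2.cvtColor(c["color"],cv2.COLOR_RGB2HSV)
red=cv2.inRange(h,(0,150,60),(8,255,255))|cv2.inRange(h,(172,150,60),(180,255,255));n,l,st,ce=cv2.connectedComponentsWithStats(red)
for i in range(1,n):
    if st[i,4]>50:print("red",ce[i],st[i],plane(c,*ce[i],.06))
E
```

```text
[0.56771595 0.14487503 0.15773862] 143.07355276525894
316.5189845450402 141.53608252885758
266 91
red [238.54391892   5.68243243] [226   0  26  16 296] [0.40642605 0.18927813 0.06      ]
red [378.18961625  78.98419865] [366  68  25  24 443] [0.51772131 0.246803   0.06      ]
red [ 43.52996845 101.37329127] [ 19  89  53  24 951] [0.36186919 0.01009426 0.06      ]
red [361.58064516 261.85483871] [353 257  15   8  62] [0.64610159 0.14064879 0.06      ]
red [350.31729055 310.85918004] [ 322  297   67   34 1122] [0.68379474 0.10053956 0.06      ]
```

View pics/wh1.png

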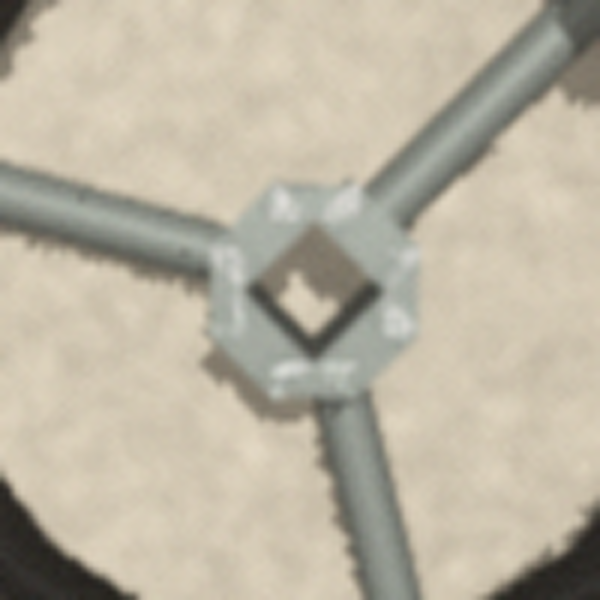

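The hub's top face is centred at crop (316,290). Its flats line up with the tool axes, so the tool yaw of 143° is right for the grip.

```bash
python3 - <<'E'
from h import *
d=np.load("wh1.npz");c=dict(mtx=d["mtx"],world_to_cam=d["w"])
p=plane(c,318.3,138.9,.048);print(p)
f=lambda a:plane(c,266+a[0]/6-.4,91+a[1]/6-.4,.048)
for a,b in(((316,225),(382,290)),((250,290),(316,355)),((250,290),(316,225))):
    w=f(b)-f(a);print(np.degrees(np.arctan2(w[1],w[0])),np.linalg.norm(w))
k=np.array([.51772,.2468]);print("knob",np.degrees(np.arctan2(*(k-p[:2])[::-1])),np.linalg.norm(k-p[:2]))
a,b=rows((p[0],p[1],.08),0,3,.4);rows((p[0],p[1],.025),0,3,.4,b,a)
E
```

```text
[0.52767918 0.17712618 0.048     ]
9.213346161871904 0.013944521129213674
8.717693185500613 0.01406311590673623
96.96840237859045 0.013918027187664349
knob 98.13475824561017 0.07038200288379552
{"jaw":0.4,"x":0.044,"y":0.002,"z":0.066,"turn":0},
{"jaw":0.4,"x":0.043,"y":0.002,"z":0.066,"turn":0},
{"jaw":0.4,"x":0.044,"y":0.002,"z":0.065,"turn":0},
end [0.5276 0.1772 0.08  ] 143.0
{"jaw":0.4,"x":-0,"y":-0,"z":0.046,"turn":0},
{"jaw":0.4,"x":-0,"y":-0,"z":0.046,"turn":0},
{"jaw":0.4,"x":-0,"y":-0,"z":0.046,"turn":0},
end [0.5276 0.1772 0.0248] 143.0
```

Call:
apply_moves([
  {"jaw":0.4,"x":0.042,"y":0.002,"z":0.066,"turn":0},
  {"jaw":0.4,"x":0.043,"y":0.003,"z":0.066,"turn":0},
  {"jaw":0.4,"x":0.042,"y":0.003,"z":0.065,"turn":0},
  {"jaw":0.4,"x":0,"y":0,"z":0.046,"turn":0},
  {"jaw":0.4,"x":0,"y":0,"z":0.046,"turn":0},
  {"jaw":0.4,"x":0,"y":0,"z":0.046,"turn":0},
  {"jaw":0.4,"x":0,"y":0,"z":0,"turn":0},
])

```text
time_s: 5.05
tool_pos: [0.53, 0.1756, 0.0246]
ee_rot: [-3.14, 0.001, 2.495]
ft_force: [-0.7, -0.7, 0.5]
grip_width: 0.0561
grasp_force: 0.0
```

Call:
apply_moves([
  {"jaw":0.4,"x":0.005,"y":0,"z":0,"turn":0},
  {"jaw":1,"x":0,"y":0,"z":0,"turn":0},
  {"jaw":1,"x":0,"y":0,"z":0,"turn":0},
  {"jaw":1,"x":0,"y":0,"z":0,"turn":0},
  {"jaw":1,"x":0,"y":0,"z":0,"turn":0},
  {"jaw":1,"x":0,"y":0,"z":0,"turn":0},
], force=55)

```text
time_s: 5.8
tool_pos: [0.5275, 0.1779, 0.0251]
ee_rot: [-3.141, 0.0, 2.497]
ft_force: [-0.6, -1.4, 6.5]
grip_width: 0.0319
grasp_force: 54.4
```

```bash
python3 - <<'E'
from h import *
s=ctrl.observe();print(s["tool_pos"],np.degrees(s["ee_rot"]),s["grip_width"],s["grasp_force"],s["ft_force"])
E
```

```text
[0.52753408 0.17787283 0.02506706] [-1.79974965e+02  2.64567482e-02  1.43060126e+02] 0.03194551993262803 54.36923537403345 [-0.55871554 -1.39522707  6.46558817]
```

```bash
python3 - <<'E'
from h import *
p,y=rows((.528,.178,.325),0,5,1);rows((.552,-.188,.30),-25.2,11,1,y,p)
E
```

```text
{"jaw":1,"x":-0,"y":0,"z":-0.15,"turn":0},
{"jaw":1,"x":-0,"y":0,"z":-0.15,"turn":0},
{"jaw":1,"x":-0,"y":0,"z":-0.15,"turn":0},
{"jaw":1,"x":-0,"y":0,"z":-0.15,"turn":0},
{"jaw":1,"x":-0.001,"y":0.001,"z":-0.15,"turn":0},
end [0.5281 0.178  0.3251] 143.1
{"jaw":1,"x":-0.054,"y":-0.063,"z":0.006,"turn":-0.458},
{"jaw":1,"x":-0.052,"y":-0.065,"z":0.006,"turn":-0.458},
{"jaw":1,"x":-0.049,"y":-0.067,"z":0.006,"turn":-0.458},
{"jaw":1,"x":-0.046,"y":-0.069,"z":0.006,"turn":-0.458},
{"jaw":1,"x":-0.044,"y":-0.071,"z":0.006,"turn":-0.458},
{"jaw":1,"x":-0.041,"y":-0.073,"z":0.005,"turn":-0.458},
{"jaw":1,"x":-0.038,"y":-0.074,"z":0.006,"turn":-0.458},
{"jaw":1,"x":-0.035,"y":-0.076,"z":0.005,"turn":-0.458},
{"jaw":1,"x":-0.031,"y":-0.077,"z":0.006,"turn":-0.458},
{"jaw":1,"x":-0.028,"y":-0.079,"z":0.005,"turn":-0.458},
{"jaw":1,"x":-0.026,"y":-0.08,"z":0.006,"turn":-0.458},
end [ 0.5521 -0.1881  0.2999] 168.3
```

Call:
apply_moves([
  {"jaw":1,"x":0,"y":0,"z":-0.08,"turn":0},
  {"jaw":1,"x":0,"y":0,"z":-0.15,"turn":0},
  {"jaw":1,"x":0,"y":0,"z":-0.15,"turn":0},
  {"jaw":1,"x":0,"y":0,"z":-0.15,"turn":0},
  {"jaw":1,"x":0,"y":0,"z":-0.15,"turn":0},
  {"jaw":1,"x":0,"y":0,"z":-0.07,"turn":0},
  {"jaw":1,"x":0,"y":0,"z":0,"turn":0},
])

```text
time_s: 6.68
tool_pos: [0.5279, 0.1784, 0.3259]
ee_rot: [3.139, 0.002, 2.497]
ft_force: [-0.0, 0.1, -5.9]
grip_width: 0.0309
grasp_force: 54.4
```

Call:
apply_moves([
  {"jaw":1,"x":-0.054,"y":-0.063,"z":0.006,"turn":-0.458},
  {"jaw":1,"x":-0.052,"y":-0.065,"z":0.006,"turn":-0.458},
  {"jaw":1,"x":-0.049,"y":-0.067,"z":0.006,"turn":-0.458},
  {"jaw":1,"x":-0.046,"y":-0.069,"z":0.006,"turn":-0.458},
  {"jaw":1,"x":-0.044,"y":-0.071,"z":0.006,"turn":-0.458},
  {"jaw":1,"x":-0.041,"y":-0.073,"z":0.005,"turn":-0.458},
  {"jaw":1,"x":-0.038,"y":-0.074,"z":0.006,"turn":-0.458},
  {"jaw":1,"x":-0.035,"y":-0.076,"z":0.005,"turn":-0.458},
])

```text
time_s: 7.68
tool_pos: [0.5441, -0.0889, 0.3035]
ee_rot: [-3.141, -0.004, 2.818]
ft_force: [0.9, 0.0, -4.6]
grip_width: 0.0317
grasp_force: 54.4
```

Call:
apply_moves([
  {"jaw":1,"x":-0.031,"y":-0.077,"z":0.006,"turn":-0.458},
  {"jaw":1,"x":-0.028,"y":-0.079,"z":0.005,"turn":-0.458},
  {"jaw":1,"x":-0.026,"y":-0.08,"z":0.006,"turn":-0.458},
  {"jaw":1,"x":0,"y":0,"z":0,"turn":0},
  {"jaw":1,"x":0,"y":0,"z":0,"turn":0},
])

```text
time_s: 8.3
tool_pos: [0.5507, -0.1873, 0.2976]
ee_rot: [3.141, -0.003, 2.937]
ft_force: [-0.2, 1.6, -4.9]
grip_width: 0.0314
grasp_force: 54.4
```

```bash
python3 - <<'E'
from h import *
s=ctrl.observe();print(s["tool_pos"],np.degrees(s["ee_rot"]),np.round(s["joint_positions"],2))
c=ctrl.camera("wrist")
cv2.imwrite("pics/hub.png",cv2.resize(c["color"],(640,400))[:,:,::-1])
p=s["tool_pos"];print("hubtop expected px",proj(c,(p[0],p[1],p[2]+.023)))
rows((.552,-.188,.29),168.3-168.3,2,1)
E
```

```text
[ 0.55068918 -0.18727615  0.29760392] [ 1.79939981e+02 -1.77281484e-01  1.68261887e+02] [ 0.78  0.44 -0.78  1.81  0.35  1.04  1.23]
hubtop expected px [315.82663397 254.86804146]
{"jaw":1,"x":-0.002,"y":-0.001,"z":0.01,"turn":0},
{"jaw":1,"x":-0.001,"y":-0.001,"z":0.01,"turn":0},
end [ 0.552  -0.1878  0.2902] 168.3
```

View pics/hub.png

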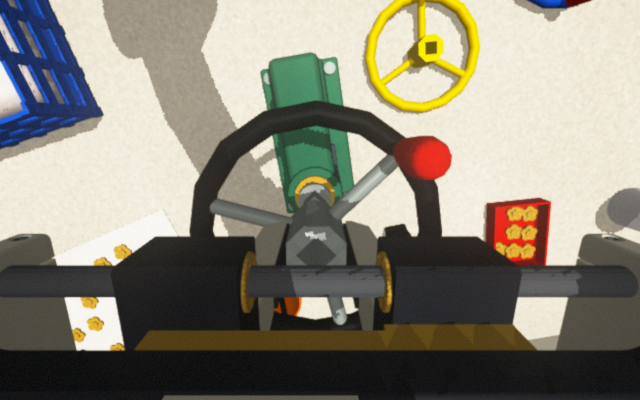

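The wheel is level in the grip over the screw, with the hub at about (317,245). Lowering it in small steps now.

Call:
apply_moves([
  {"jaw":1,"x":-0.002,"y":-0.001,"z":0.01,"turn":0},
  {"jaw":1,"x":-0.001,"y":-0.001,"z":0.02,"turn":0},
  {"jaw":1,"x":0,"y":0,"z":0.02,"turn":0},
  {"jaw":1,"x":0,"y":0,"z":0.02,"turn":0},
  {"jaw":1,"x":0,"y":0,"z":0.015,"turn":0},
  {"jaw":1,"x":0,"y":0,"z":0,"turn":0},
])

```text
time_s: 9.1
tool_pos: [0.5524, -0.1889, 0.265]
ee_rot: [3.141, -0.001, 2.937]
ft_force: [0.3, 0.2, -5.2]
grip_width: 0.0318
grasp_force: 54.4
```

Call:
apply_moves([
  {"jaw":1,"x":0,"y":0,"z":0.01,"turn":0},
  {"jaw":1,"x":0,"y":0,"z":0.01,"turn":0},
  {"jaw":1,"x":0,"y":0,"z":0,"turn":0},
])

```text
time_s: 9.48
tool_pos: [0.5523, -0.1887, 0.2572]
ee_rot: [3.141, -0.001, 2.937]
ft_force: [-0.8, 0.8, -5.3]
grip_width: 0.032
grasp_force: 54.4
```

Call:
apply_moves([
  {"jaw":1,"x":0,"y":0,"z":0.006,"turn":0},
  {"jaw":1,"x":0,"y":0,"z":0.006,"turn":0},
  {"jaw":1,"x":0,"y":0,"z":0,"turn":0},
])

```text
time_s: 9.85
tool_pos: [0.552, -0.1886, 0.2524]
ee_rot: [3.142, -0.001, 2.937]
ft_force: [-2.8, 1.7, -3.5]
grip_width: 0.0319
grasp_force: 54.4
```

Call:
apply_moves([
  {"jaw":1,"x":0.001,"y":0,"z":0.005,"turn":0},
  {"jaw":1,"x":0,"y":0,"z":0.005,"turn":0},
  {"jaw":1,"x":0,"y":0,"z":0,"turn":0},
])

```text
time_s: 10.22
tool_pos: [0.5519, -0.1886, 0.2484]
ee_rot: [3.141, -0.001, 2.937]
ft_force: [-2.6, 2.4, -5.1]
grip_width: 0.0314
grasp_force: 54.4
```

Call:
apply_moves([
  {"jaw":1,"x":0.001,"y":-0.001,"z":0.006,"turn":0},
  {"jaw":1,"x":0,"y":0,"z":0.006,"turn":0},
  {"jaw":1,"x":0,"y":0,"z":0,"turn":0},
])

```text
time_s: 10.6
tool_pos: [0.5518, -0.1886, 0.2438]
ee_rot: [3.141, -0.0, 2.937]
ft_force: [-1.9, 3.1, -6.0]
grip_width: 0.0316
grasp_force: 54.4
```

Call:
apply_moves([
  {"jaw":1,"x":0,"y":0,"z":0.005,"turn":0},
  {"jaw":1,"x":0,"y":0,"z":0.005,"turn":0},
  {"jaw":1,"x":0,"y":0,"z":0,"turn":0},
])

```text
time_s: 10.98
tool_pos: [0.5518, -0.1887, 0.2399]
ee_rot: [3.141, -0.0, 2.937]
ft_force: [-2.2, 3.8, -4.9]
grip_width: 0.0315
grasp_force: 54.4
```

Call:
apply_moves([
  {"jaw":1,"x":0.001,"y":0.002,"z":0.005,"turn":0},
  {"jaw":1,"x":0,"y":0,"z":0.005,"turn":0},
  {"jaw":1,"x":0,"y":0,"z":0,"turn":0},
])

```text
time_s: 11.35
tool_pos: [0.5517, -0.1885, 0.2357]
ee_rot: [-3.142, 0.0, 2.937]
ft_force: [-1.4, 1.7, -5.5]
grip_width: 0.0315
grasp_force: 54.4
```

Call:
apply_moves([
  {"jaw":1,"x":0,"y":0,"z":0.005,"turn":0},
  {"jaw":1,"x":0,"y":0,"z":0.005,"turn":0},
  {"jaw":1,"x":0,"y":0,"z":0,"turn":0},
])

```text
time_s: 11.72
tool_pos: [0.5519, -0.1885, 0.2335]
ee_rot: [-3.14, 0.001, 2.936]
ft_force: [-6.8, 0.5, 12.4]
grip_width: 0.032
grasp_force: 54.5
```

Call:
apply_moves([
  {"jaw":1,"x":0.001,"y":0,"z":0.003,"turn":0.3},
  {"jaw":1,"x":0.001,"y":0,"z":0,"turn":-0.3},
  {"jaw":1,"x":0,"y":0,"z":0,"turn":0},
])

```text
time_s: 12.1
tool_pos: [0.552, -0.1885, 0.2333]
ee_rot: [-3.14, 0.004, 2.936]
ft_force: [-6.8, -0.1, 18.5]
grip_width: 0.0317
grasp_force: 54.5
```

```bash
python3 - <<'E'
from h import *
c=ctrl.camera("scene");u,v=map(int,proj(c,(.552,-.188,.21)));print(u,v)
cv2.imwrite("pics/fit.png",cv2.resize(c["color"][v-40:v+40,u-40:u+40],(600,600),interpolation=cv2.INTER_CUBIC)[:,:,::-1])
t=np.load("press1.npz");cc=dict(mtx=t["mtx"],world_to_cam=t["w"])
for z in(.228,.2335):
    print(z,plane(cc,289+252/6-.4,58+388/6-.4,z)[:2]-np.array([.552,-.188]),plane(cc,289+190/6-.4,58+272/6-.4,z)[:2]-np.array([.552,-.188]))
E
```

```text
263 231
0.228 [-0.00216354 -0.01045854] [-0.00991133  0.00039363]
0.2335 [-0.0024344 -0.0104485] [-9.95939462e-03  9.16095386e-05]
```

View pics/fit.png

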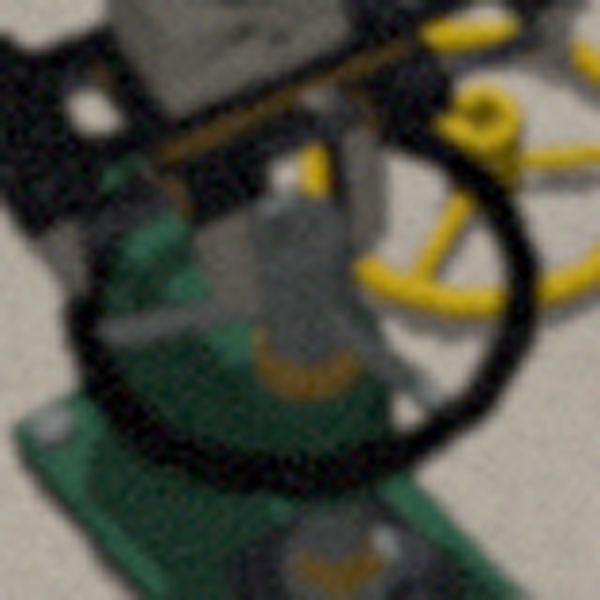

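The hub sits on the collar with no gap visible, and it is a solid stop at 18 N, so the wheel is home. Next I wind clockwise, following the screw down by about 0.42 mm per 5°.

Call:
apply_moves([
  {"jaw":1,"x":0,"y":0,"z":-0.002,"turn":0.5},
  {"jaw":1,"x":0,"y":0,"z":0.001,"turn":1},
  {"jaw":1,"x":0,"y":0,"z":0.001,"turn":1},
  {"jaw":1,"x":0,"y":0,"z":0.001,"turn":1},
  {"jaw":1,"x":0,"y":0,"z":0.001,"turn":1},
  {"jaw":1,"x":0,"y":0,"z":0.001,"turn":1},
], force=60)

```text
time_s: 12.9
tool_pos: [0.5518, -0.1878, 0.2315]
ee_rot: [3.141, 0.003, 2.454]
ft_force: [-4.4, 2.9, 13.1]
grip_width: 0.0317
grasp_force: 59.4
```

```bash
cat > st.py <<'E'
from h import *
s=ctrl.observe();print(s["tool_pos"].round(4),np.degrees(s["ee_rot"]).round(2),np.round(s["ft_force"],1),np.round(s["ft_torque"],2),np.round(s["joint_positions"],2))
E
python3 st.py
```

```text
[ 0.5518 -0.1878  0.2315] [1.7995e+02 1.6000e-01 1.4062e+02] [-4.4  2.9 13.1] [0.8  1.2  0.12] [ 0.66  0.47 -0.61  1.89  0.35  0.88  0.76]
```

Call:
apply_moves([
  {"jaw":1,"x":0,"y":0,"z":0.001,"turn":1},
  {"jaw":1,"x":0,"y":0,"z":0.001,"turn":1},
  {"jaw":1,"x":0,"y":0,"z":0.001,"turn":1},
  {"jaw":1,"x":0,"y":0,"z":0.001,"turn":1},
  {"jaw":1,"x":0,"y":0,"z":0.001,"turn":1},
  {"jaw":1,"x":0,"y":0,"z":0.001,"turn":1},
  {"jaw":1,"x":0,"y":0,"z":0.001,"turn":1},
  {"jaw":1,"x":0,"y":0,"z":0.001,"turn":1},
])

```text
time_s: 13.9
tool_pos: [0.5527, -0.1871, 0.2283]
ee_rot: [3.137, 0.001, 1.757]
ft_force: [-2.0, 5.5, 8.8]
grip_width: 0.0319
grasp_force: 59.4
```

```bash
python3 st.py
```

```text
[ 0.5527 -0.1871  0.2283] [1.7975e+02 6.0000e-02 1.0068e+02] [-2.   5.5  8.8] [1.08 0.32 0.15] [ 0.53  0.45 -0.42  1.9   0.24  0.84  0.17]
```

Call:
apply_moves([
  {"jaw":1,"x":0,"y":0,"z":0.001,"turn":1},
  {"jaw":1,"x":0,"y":0,"z":0.001,"turn":1},
  {"jaw":1,"x":0,"y":0,"z":0.001,"turn":1},
  {"jaw":1,"x":0,"y":0,"z":0.001,"turn":1},
  {"jaw":1,"x":0,"y":0,"z":0.001,"turn":1},
  {"jaw":1,"x":0,"y":0,"z":0.001,"turn":1},
  {"jaw":1,"x":0,"y":0,"z":0.001,"turn":1},
  {"jaw":1,"x":0,"y":0,"z":0.001,"turn":1},
])

```text
time_s: 14.9
tool_pos: [0.5539, -0.1873, 0.225]
ee_rot: [3.136, -0.003, 1.06]
ft_force: [2.5, 3.1, 4.5]
grip_width: 0.0318
grasp_force: 59.4
```

```bash
python3 st.py
```

```text
[ 0.5539 -0.1873  0.225 ] [ 1.7966e+02 -1.6000e-01  6.0710e+01] [2.5 3.1 4.5] [ 0.77 -0.52  0.16] [ 0.4   0.43 -0.24  1.92  0.13  0.8  -0.42]
```

Call:
apply_moves([
  {"jaw":1,"x":0,"y":0,"z":0.002,"turn":1},
  {"jaw":1,"x":0,"y":0,"z":0.002,"turn":1},
  {"jaw":1,"x":0,"y":0,"z":0.001,"turn":1},
  {"jaw":1,"x":0,"y":0,"z":0,"turn":0},
])

```text
time_s: 15.4
tool_pos: [0.5543, -0.1876, 0.2237]
ee_rot: [3.135, -0.005, 0.799]
ft_force: [0.8, 4.1, 10.4]
grip_width: 0.0318
grasp_force: 59.4
```

```bash
python3 st.py
```

```text
[ 0.5543 -0.1876  0.2237] [179.65  -0.26  45.78] [ 0.8  4.1 10.4] [ 0.78 -0.27 -0.03] [ 0.35  0.43 -0.16  1.92  0.09  0.79 -0.64]
```

Call:
apply_moves([
  {"jaw":1,"x":0,"y":0,"z":0.001,"turn":0.6},
  {"jaw":1,"x":0,"y":0,"z":0.001,"turn":0.6},
  {"jaw":1,"x":0,"y":0,"z":0,"turn":0.6},
])

```text
time_s: 15.78
tool_pos: [0.5545, -0.1879, 0.223]
ee_rot: [3.136, -0.006, 0.642]
ft_force: [2.3, 2.0, 8.3]
grip_width: 0.0317
grasp_force: 59.4
```

```bash
python3 st.py
```

```text
[ 0.5545 -0.1879  0.223 ] [179.66  -0.33  36.76] [2.3 2.  8.3] [ 0.54 -0.54  0.19] [ 0.32  0.43 -0.12  1.92  0.07  0.79 -0.77]
```

Call:
apply_moves([
  {"jaw":1,"x":0,"y":0,"z":0.001,"turn":0.6},
  {"jaw":1,"x":0,"y":0,"z":0,"turn":0.6},
  {"jaw":1,"x":0,"y":0,"z":0.001,"turn":0.6},
])

```text
time_s: 16.15
tool_pos: [0.5547, -0.1881, 0.2227]
ee_rot: [3.136, -0.007, 0.486]
ft_force: [1.5, 1.7, 16.5]
grip_width: 0.0316
grasp_force: 59.4
```

```bash
python3 st.py
```

```text
[ 0.5547 -0.1881  0.2227] [179.67  -0.38  27.82] [ 1.5  1.7 16.5] [ 0.55 -0.03  0.65] [ 0.29  0.43 -0.08  1.92  0.05  0.78 -0.9 ]
```

Call:
apply_moves([
  {"jaw":1,"x":0,"y":0,"z":0,"turn":0.6},
  {"jaw":1,"x":0,"y":0,"z":0,"turn":0},
])

```text
time_s: 16.4
tool_pos: [0.5548, -0.1882, 0.2226]
ee_rot: [3.136, -0.007, 0.435]
ft_force: [2.0, 1.7, 12.8]
grip_width: 0.0322
grasp_force: 59.4
```

```bash
python3 st.py
```

```text
[ 0.5548 -0.1882  0.2226] [179.67  -0.4   24.9 ] [ 2.   1.7 12.8] [ 0.39 -0.23  0.69] [ 0.28  0.42 -0.06  1.93  0.04  0.78 -0.95]
```

The wrist torque has jumped from 0.15 to 0.69 N m and the wheel has sunk 10.8 mm, so the ram is on the stop. Releasing now.

Call:
apply_moves([
  {"jaw":1,"x":0,"y":0,"z":-0.003,"turn":0},
  {"jaw":0.4,"x":0,"y":0,"z":0,"turn":0},
  {"jaw":0.4,"x":0,"y":0,"z":0,"turn":0},
  {"jaw":0.4,"x":0,"y":0,"z":0,"turn":0},
  {"jaw":0.4,"x":0,"y":0,"z":-0.03,"turn":0},
  {"jaw":0.4,"x":0,"y":0,"z":-0.1,"turn":0},
  {"jaw":0.4,"x":0,"y":0,"z":-0.12,"turn":0},
  {"jaw":0.4,"x":0,"y":0,"z":-0.1,"turn":0},
])

```text
time_s: 17.4
tool_pos: [0.5507, -0.1883, 0.3635]
ee_rot: [3.141, -0.001, 0.432]
ft_force: [1.2, -0.3, -0.4]
grip_width: 0.0556
grasp_force: 0.0
```

```bash
python3 st.py; python3 - <<'E'
from h import *
c=ctrl.camera("scene")
cv2.imwrite("pics/end.png",cv2.resize(c["color"][150:350,160:460],(750,500),interpolation=cv2.INTER_CUBIC)[:,:,::-1])
E
```

```text
[ 0.5507 -0.1883  0.3635] [ 1.7994e+02 -6.0000e-02  2.4750e+01] [ 1.2 -0.3 -0.4] [-0.   -0.05  0.  ] [ 0.28  0.29 -0.06  1.75  0.02  1.1  -0.93]
```

View pics/end.png

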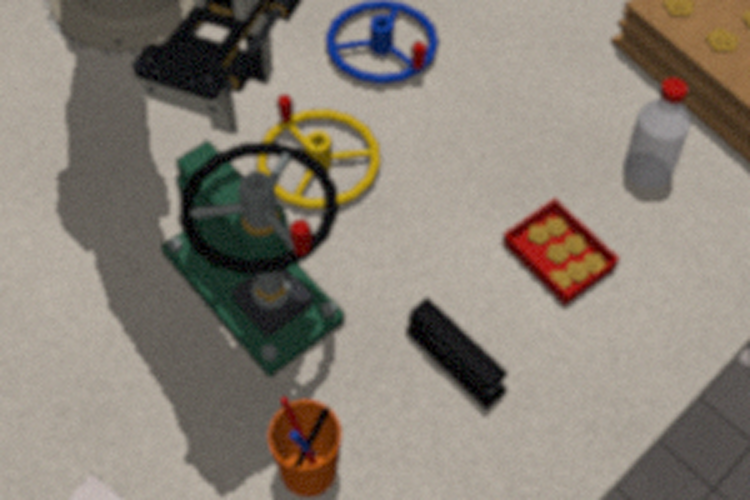

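The wheel is level and low on the press, with its knob at crop (302,238). The pot, stapler, bottle and tray are undisturbed. The hub's underside is at about 0.198 m, which agrees with the ram at 0.014, so I hand in.

```bash
python3 -c "
from plant import ctrl
print(ctrl.job_done())"
```

```text
the job is handed in; nothing more can be done
None
```

I fitted the handwheel fully home on the collar, then wound it clockwise until the ram stopped solidly on the ornament. I left the wheel on, moved none of the bystanders, and handed the job in at about 17.5 s.

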